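Load the casting-tree post in order

TASK

In the wax-casting workshop, take the three parts for the next tree from the blue tray and thread them onto the upright steel post of the black stand: first the light green spacer, then the brass washer, then the dark teal bushing with its flange down. Each must lie flat on the one below, with nothing else between them; let go and leave the stack at rest.

Things in the scene. Friction and masses are not known exactly. Their poses are not given: they have to be found in the camera images.
- seat (a point): Point on the stand: top of its black base plate at the post's axis, z up. The stand is fixed; the plate is 110 x 110 mm and 10 mm thick and lies on the table (top 10 mm above it). From the plate's centre rises a tapered steel post, 70 mm tall above the plate: 22 mm in diameter at the plate, narrowing evenly to 10 mm near the top, with a blunt tip of 7 mm. Stand and tray may each be on the robot's left or right.
- spacer: Light green wax spacer: a plain tube, 42 mm outside, 30 mm bore, 22 mm tall, about 25 g. Origin: centre of its underside, z along its bore, up. It stands upright on the 5 mm thick floor of the blue parts tray (260 x 370 mm, fixed, rim 16 mm above the table). The tray also holds two bystanders, of no use here: a pink tube of the same size and a solid mid-blue disc without a hole.
- washer: Thick brass washer: 50 mm outside, 30 mm bore, 14 mm thick, about 150 g, with plain square edges. Origin: centre of its underside, z up. Lies flat on the tray's floor, so it must be pinched with the finger ends close to that floor or they slip off over the top.
- bushing: Dark teal bushing, 26 mm tall, 30 mm bore, about 30 g: a flange 48 mm in diameter and 5 mm thick at the bottom, above it a sleeve 40 mm in diameter and 21 mm tall. Origin: centre of the flange's underside, z up the sleeve. Stands flange down on the tray's floor. Free space round each part in the tray is at least 25 mm.
Mind the look-alikes: they are no part of the job. Several things have the shape of the spacer; the one meant has the colours described above.

How it is judged:
By the outcome, as a careful person would: the job done as asked, in the order asked, and still so for the second after the job is handed in, with the robot touching nothing.
It also fails if it takes over 64 s, if anything falls off the work surface, if the arm or the gripper's body presses on something with over 40 N, if the wrist force passes 120 N, or if a joint passes its speed limit or range.

ROBOT

A 7-joint arm with a two-finger parallel gripper is mounted at the origin on the work surface. World frame = base frame: x ahead of the robot, y to its left, z up, the work surface at z = 0. Lengths are in mm, angles in rad, forces in N, time in s.
With the tool pointing down it reaches from about 425 to 950 mm from the base axis. Payload 4.7 kg.
Tool frame: the origin (TCP) lies on the centre line of the jaws, within the pads' length; the fingertips stand bot.tips_ahead ahead of it and the grasp point (between the pads) lies 11 mm behind it (bot.tips_ahead is the distance from the TCP to the fingertips, in mm); z points along the fingers, y is the line along which they close (so a half turn about z gives the same grasp; the last joint's range is limited). The gripper opens to 85 mm and grips with 20 to 120 N. Pads are 22 mm wide; open, the fingers measure 114 mm over their backs; the gripper's body (76 mm by 85 mm) begins 54 mm behind the grasp point. The pads swing forward as they close: fully open they stand 13 mm farther back than shut.
Start: joints at [-1.33, 0.469, -0.049, 1.532, 0.024, 1.141, -0.082], TCP at [179.872, 650.61, 239.335] pointing down, gripper open.
Joint ranges: [-2.59, 2.59], [-0.33, 1.99], [-1.39, 1.29], [0.1, 2.45], [-1.04, 4.18], [0.21, 1.99], [-2.66, 2.66]. Speed limits (rad/s): [2.57, 2.57, 3.14, 3.14, 3.14, 3.14, 3.14].

INTERFACE

Orientations are given as a 3x3 rotation matrix whose columns are the frame's x, y, z axes.
In Python, from workcell import bot, let_go, grab, inverse_kinematics, camera, camera_params gives the robot as it stands. Calls block until the motion is done:
- bot.goto(position, orientation): joint-space move of the TCP to a pose.
- bot.servo_line(position, orientation=None, max_speed=150): straight line of the TCP; orientation=None keeps the orientation; max_speed is the mean speed in mm/s.
- bot.move_joints(angles): joint-space move.
- let_go() and grab(strength=None): open the fingers fully, or close them until they stop; strength is the grip in N (None keeps the last).
- bot.pause(seconds).
- inverse_kinematics(position, orientation): joint angles nearest the present ones, or None.
- bot.get_obs(): the state.
- camera(name): name is "scene" or "side" or "wrist"; returns (picture, depth): 480x640x3 uint8, red, green, blue; 480x640 float32, mm along the optical axis (not along the pixel's ray), 0 where there is no reading.
- camera_params(name): a dict with "fx", "fy", "cx", "cy" (pixels), "eye" and "rotation" of the camera in the world. Camera axes: x right, y down, z forward; pixel columns grow to the right and rows downward; lengths in mm; the calibration is good to about 2 mm. A picture is of the moment at which its call begins: read the wrist's pose just before it. camera_params takes no time and is no camera call; for the wrist camera it gives the pose at the moment of the call.
A pose or a line that the arm cannot do raises bot.PlanningError and nothing moves.
- bot.job_done(): hands the job in; it is judged then, once.
The state is a dict: "t": time; "q": joint angles; "joint_velocities": joint speeds; "joint_torque": joint torques, N m; "position": TCP position; "tcp_rot": TCP orientation; "ft_force": force on the tool from outside, world axes, zero at the start; "moment": the same for the moment, N m; "opening": finger opening in mm; "grasp_force": force on a finger pad.
Only numpy, scipy, OpenCV 4.12 (cv2) and the standard library are available. Lean on these libraries where they do the work, as an engineer would, in place of code of your own. Each camera call takes 0.05 s, during which the arm holds its last target. There are 200 camera calls.

## Working session

There is one attempt and no reset: what is moved stays moved. The work goes in short steps, each a Python script; the robot and the scene stay as the last script left them, time stands still between calls to the robot, and variables do not carry over. Pictures are saved under pics/ and viewed, at most 13 in all, crops included, and the job is handed in when it is done.

```bash
mkdir -p pics; ls; python3 - <<'E'
from workcell import *
import cv2,numpy as np
o=bot.get_obs();print(o['t'],o['position'],o['tcp_rot'],o['opening'],bot.tips_ahead)
for n in("scene","side"):
    p=camera_params(n);im,d=camera(n);print(n,p)
    cv2.imwrite(f"pics/{n}0.png",im[:,:,::-1]);np.savez(f"{n}0.npz",im=im,d=d)
E
```

```text
pics
0.0 [179.74654056 650.03590478 238.24991859] [[-9.63835571e-01  2.66497228e-01 -4.67586709e-04]
 [ 2.66497633e-01  9.63833692e-01 -1.90435417e-03]
 [-5.68292831e-05 -1.96009504e-03 -9.99998077e-01]] 85.3440279836687 8.0
scene {'fx': 624.9548911428611, 'fy': 624.9548911428611, 'cx': 321.04991562165947, 'cy': 240.85875695848844, 'eye': array([1109.65995293,  410.15552155,  777.39787013]), 'rotation': array([[-0.52086656,  0.58702257, -0.61976006],
       [ 0.85363737,  0.35914504, -0.37725069],
       [ 0.00112908, -0.72554761, -0.68817105]])}
side {'fx': 536.6013297324317, 'fy': 536.6013297324317, 'cx': 325.7544833956444, 'cy': 230.2652009084376, 'eye': array([ -43.84359829, -817.53332594,  808.14275191]), 'rotation': array([[ 0.86997523, -0.30869181,  0.38451588],
       [-0.49307862, -0.53817221,  0.68355259],
       [-0.00407132, -0.78427038, -0.62040583]])}
```

View pics/scene0.png

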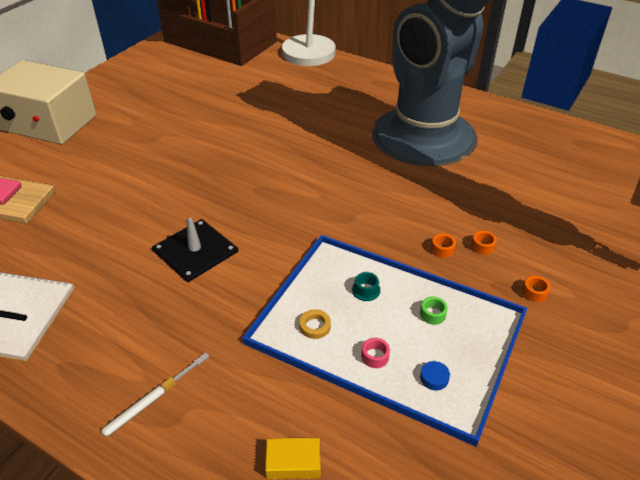

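The picture shows the tray with teal bushing (367,286), brass washer (315,324), light green tube (433,310), pink tube (376,352) and blue disc (435,375). Three orange tubes lie outside it at (443,245), (484,242) and (536,289), and the stand's post is at (193,235). The tubes shaped like the spacer are the green, pink and orange ones. Only (433,310) is green, so I'll confirm it in a crop and measure.

```bash
cat > m.py <<'E'
import cv2,numpy as np
from scipy.optimize import least_squares
from workcell import camera_params
def cloud(d,p):
    v,u=np.mgrid[0:480,0:640]
    c=np.dstack([(u-p['cx'])/p['fx']*d,(v-p['cy'])/p['fy']*d,d])
    return c@p['rotation'].T+p['eye']
def circ(P,R):   # centre of known-radius outer boundary of the points
    h=cv2.convexHull(P.astype(np.float32))[:,0]
    r=least_squares(lambda c:np.hypot(*(h-c).T)-R,P.mean(0),loss='soft_l1')
    f=least_squares(lambda c:np.hypot(*(h-c[:2]).T)-c[2],[*r.x,R])
    return r.x,f.x
E
python3 - <<'E'
from m import *
a=np.load('scene0.npz');im,d=a['im'],a['d'];p=camera_params('scene');X=cloud(d,p)
H=cv2.cvtColor(im,cv2.COLOR_RGB2HSV)
for n,(u,v),zt,R in(('spacer',(433,310),27,21),('washer',(315,324),19,25),('bush',(367,286),31,20)):
    w=np.zeros((480,640),bool);w[v-25:v+25,u-25:u+25]=1
    m=w&(H[...,1]>110)&(d>0)
    Z=X[...,2][m]; t=m&(abs(X[...,2]-zt)<4)
    print(n,'zmax',np.percentile(Z,[2,50,98]).round(1),t.sum(),circ(X[t][:,:2],R), np.median(X[t][:,2]), 'hue',np.median(H[m],0))
w=np.zeros((480,640),bool);w[200:285,145:245]=1
for lo,hi in((6,14),(25,40),(40,55),(55,70),(70,90)):
    t=w&(X[...,2]>lo)&(X[...,2]<hi)&(d>0)
    q=X[t];print(lo,hi,t.sum(),q.mean(0).round(1) if len(q) else'',cv2.minAreaRect(q[:,:2].astype(np.float32)) if len(q)>5 else '')
c=np.hstack([cv2.resize(im[225:405,240:540],(660,396),interpolation=cv2.INTER_CUBIC)])
cv2.imwrite('pics/crop.png',c[:,:,::-1])
E
```

```text
spacer zmax [ 6.4 20.7 29.6] 231 (array([469.65879032, 228.03591976]), array([469.40141364, 228.16204671,  20.08806199])) 26.837269470579827 hue [ 53. 168. 153.]
washer zmax [ 6.4 18.5 22.4] 433 (array([586.5073727,  81.0409361]), array([586.79117488,  80.99657772,  24.31377612])) 19.261816306762512 hue [ 19. 191. 198.]
bush zmax [ 6.2 18.9 32.8] 177 (array([479.45500807, 113.65268109]), array([479.45097178, 113.16315243,  18.89934632])) 30.63831299251865 hue [ 87. 252.  74.]
6 14 2512 [ 553.7 -187.4   10.8] ((548.649658203125, -192.36380004882812), (113.90262603759766, 111.32970428466797), 75.54563903808594)
25 40 83 [ 552.3 -188.1   32.3] ((551.4403076171875, -188.93678283691406), (13.132518768310547, 19.053171157836914), 47.890541076660156)
40 55 61 [ 552.  -188.3   47.3] ((550.5580444335938, -187.7211151123047), (10.438891410827637, 16.793811798095703), 66.62831115722656)
55 70 63 [ 551.  -189.5   62.1] ((550.7810668945312, -190.5692138671875), (11.988361358642578, 13.761655807495117), 36.8209342956543)
70 90 36 [ 550.1 -190.1   76. ] ((550.6041259765625, -190.06048583984375), (7.432260513305664, 10.245126724243164), 39.4216194152832)
```

View pics/crop.png

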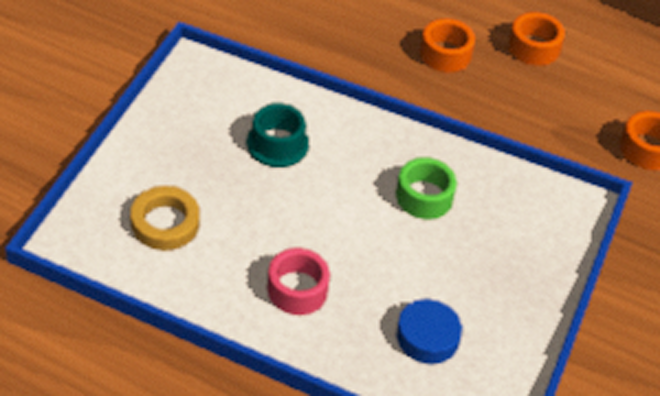

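View pics/side0.png

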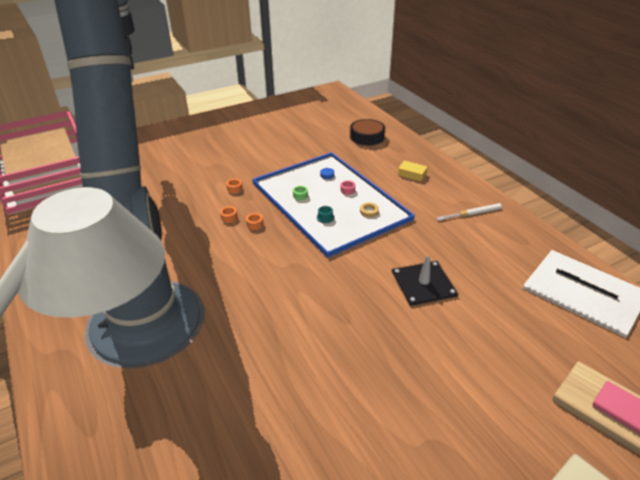

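The crop confirms it: the light green upright tube is at crop (427,187), and the bushing at (278,135) stands flange down. The side view shows the same layout, with green at (301,192), teal at (326,214), brass at (369,210) and the post at (427,270). I'll cross-check positions with the side camera and get the tray edges.

```bash
python3 - <<'E'
from m import *
a=np.load('side0.npz');im,d=a['im'],a['d'];p=camera_params('side');X=cloud(d,p)
H=cv2.cvtColor(im,cv2.COLOR_RGB2HSV)
for n,(u,v),zt,R in(('spacer',(301,192),27,21),('washer',(369,210),19,25),('bush',(326,214),31,20)):
    w=np.zeros((480,640),bool);w[v-14:v+14,u-14:u+14]=1
    m=w&(H[...,1]>110)&(d>0); t=m&(abs(X[...,2]-zt)<4)
    print(n,t.sum(),*circ(X[t][:,:2],R), np.median(X[t][:,2]))
w=np.zeros((480,640),bool);w[245:310,385:465]=1
for lo,hi in((25,40),(40,55),(55,70),(70,90)):
    t=w&(X[...,2]>lo)&(X[...,2]<hi)&(d>0);q=X[t];print(lo,t.sum(),q.mean(0).round(1))
p=camera_params('scene');P=lambda u,v,z:(lambda r:p['eye']+r*(z-p['eye'][2])/r[2])(p['rotation']@[(u-p['cx'])/p['fx'],(v-p['cy'])/p['fy'],1])
for uv in((321,240),(525,310),(477,433),(246,339)):print('corner',P(*uv,16).round())
print('pink',P(376,347,27).round(),'blue',P(435,372,27).round())
E
```

```text
spacer 33 [464.22542879 227.05103605] [464.67583508 223.23014228  17.35542807] 25.161007640410162
washer 89 [585.64223838  75.30058738] [583.52404072  76.76138492  22.09959554] 17.395869191832844
bush 34 [473.95726561 112.60313525] [474.53476469 109.08374849  16.60321217] 28.17305233339465
25 59 [ 543.8 -197.2   32.6]
40 41 [ 544.4 -196.1   47.5]
55 42 [ 545.2 -195.5   62.2]
70 18 [ 546.3 -194.6   74.9]
corner [422.  -8.  16.]
corner [391. 352.  16.]
corner [634. 365.  16.]
corner [668.   8.  16.]
pink [586. 187.  27.] blue [581. 280.  27.]
```

```bash
cat >> m.py <<'E'
from workcell import *
RS=[np.diag([-1.,1,-1]),np.diag([1.,-1,-1])]
def down(pos):
    q0=np.array(bot.get_obs()['q'])
    c=[(np.abs(np.array(q)-q0).max(),i) for i,R in enumerate(RS) if (q:=inverse_kinematics(pos,R)) is not None]
    return RS[min(c)[1]]
def wrist(name,zt,R,hue,near,sat=110):
    p=camera_params('wrist');im,d=camera('wrist');X=cloud(d,p)
    cv2.imwrite(f'pics/{name}.png',im[:,:,::-1]);np.savez(f'{name}.npz',im=im,d=d,X=X)
    H=cv2.cvtColor(im,cv2.COLOR_RGB2HSV).astype(int)
    t=(d>0)&(abs(H[...,0]-hue)<9)&(H[...,1]>sat)&(abs(X[...,2]-zt)<5)&(np.hypot(X[...,0]-near[0],X[...,1]-near[1])<45)
    r=circ(X[t][:,:2],R) if t.sum()>50 else None
    print(name,t.sum(),r,np.median(X[t][:,2]) if t.sum() else None);return r
E
python3 - <<'E'
from m import *
P=[467.5,227.5,150];R=down(P);print(R[0,0]);bot.goto(P,R);o=bot.get_obs();print(o['t'],o['position'],o['q'])
wrist('w1',27,21,53,P)
E
```

```text
-1.0
1.9833 [467.42482371 228.75284046 150.18517299] [-0.63667778  0.31956134  0.12284221  1.99848305 -0.05301695  0.82581436
  1.08851852]
w1 1028 (array([468.23488949, 229.18355194]), array([467.88000893, 229.20989481,  19.88800305])) 27.962939746971017
```

View pics/w1.png

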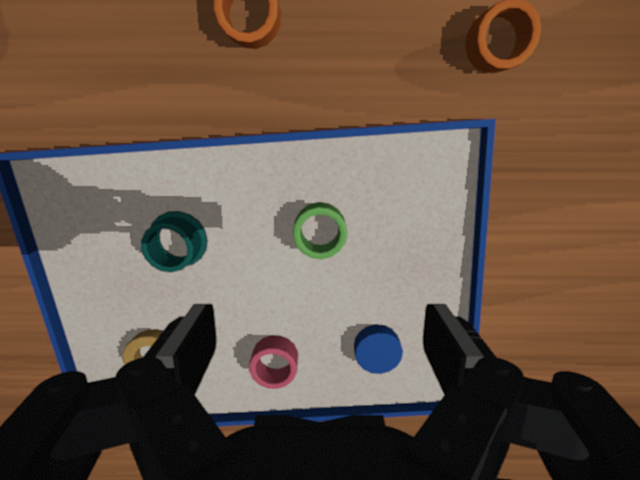

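Green tube at (320,231), centred between the fingers and clear of its neighbours, at (468,229). I'll grasp it.

```bash
python3 - <<'E'
from m import *
R=RS[0]
a=np.load('w1.npz');H=cv2.cvtColor(a['im'],cv2.COLOR_RGB2HSV).astype(int);X=a['X']
for n,h,z,r,c in(('bush',87,31,20,(478,113)),('wash',19,19,25,(586,80))):
    t=(abs(H[...,0]-h)<9)&(H[...,1]>110)&(abs(X[...,2]-z)<4)&(np.hypot(X[...,0]-c[0],X[...,1]-c[1])<45);print(n,t.sum(),circ(X[t][:,:2],r) if t.sum()>50 else '')
bot.servo_line([468,229,20],R,120);o=bot.get_obs();print(o['t'],o['position'],o['ft_force'])
grab(40);o=bot.get_obs();print(o['t'],o['position'],o['opening'],o['grasp_force'],o['ft_force'],bot.tips_ahead)
bot.servo_line([468,229,150],R,150);o=bot.get_obs();print(o['t'],o['position'],o['opening'],o['grasp_force'],o['ft_force'])
wrist('w2',150,21,53,(468,229))
X=np.load('w2.npz')['X']; d=np.load('w2.npz')['d'];t=(d>0)&(X[...,2]>100)&(np.hypot(X[...,0]-468,X[...,1]-229)<60)
print(np.percentile(X[t][:,2],[0,1,5,50]))
E
```

```text
bush 975 (array([478.45223328, 115.07990291]), array([478.35627313, 115.08392816,  19.30018192]))
wash 479 (array([587.48386161,  82.94676184]), array([581.15701124,  77.67025552,  18.35059571]))
3.2667 [468.53146747 229.27073124  20.61211966] [0.1255762  0.0791121  0.45517536]
3.7667 [468.21958539 229.15784767  20.7819032 ] 40.492345839689015 39.61040466092527 [-1.53435474 -0.67260114  5.65416167] 8.0
4.7833 [467.31656653 228.68674236 149.14151539] 40.57623126251793 40.36130178719759 [-1.62894933  0.02119036  0.16597617]
w2 1937 (array([467.85451443, 228.5683274 ]), array([467.4219002 , 228.44246244,  20.81026542])) 150.60569923202814
[134.20524924 140.17930482 153.28297017 214.28047493]
```

View pics/w2.png

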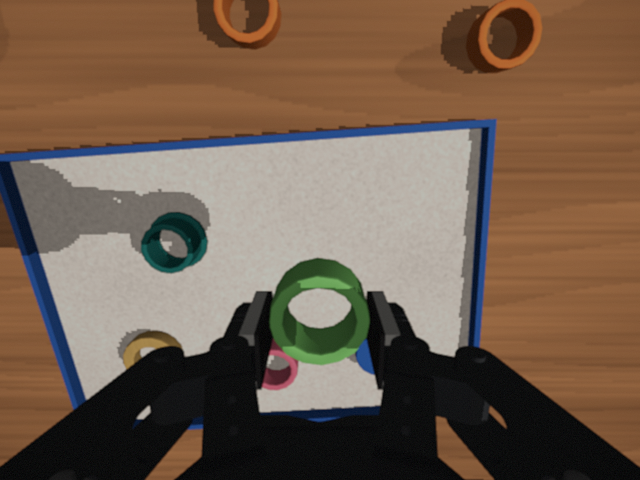

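Spacer held centred at (319,310), bore upright. Next I'll check the finger-tip height, hover over the post and check the post from the wrist camera.

```bash
python3 - <<'E'
from m import *
a=np.load('w2.npz');X=a['X'];V=a['im'].max(2)
for s in(slice(240,275),slice(364,400)):
    q=X[285:350,s][(V[285:350,s]<90)&(X[285:350,s,2]>110)];print('tip z',np.percentile(q[:,2],[0,2,10,50]).round(1))
H=cv2.cvtColor(a['im'],cv2.COLOR_RGB2HSV).astype(int)
g=(abs(H[...,0]-53)<9)&(H[...,1]>110)&(H[...,2]>120)&(X[...,2]>140); q=X[g];q=q[q[:,2]>np.percentile(q[:,2],40)]
A=np.c_[q[:,:2]-q[:,:2].mean(0),np.ones(len(q))];print('plane',np.linalg.lstsq(A,q[:,2],rcond=None)[0])
P=[548.4,-192.3,150];R=down(P);print(R[0,0])
bot.goto(P,R);bot.pause(.2);o=bot.get_obs();print(o['t'],o['position'],o['opening'],o['q'])
r=wrist('w3',153,21,53,P)
X=np.load('w3.npz')['X']
for lo,hi in((7,14),(30,50),(50,70),(70,84)):
    t=(X[...,2]>lo)&(X[...,2]<hi)&(np.hypot(X[...,0]-548,X[...,1]+192)<(95 if lo==7 else 20));q=X[t]
    print(lo,t.sum(),q.mean(0).round(1) if len(q) else '',cv2.minAreaRect(q[:,:2].astype(np.float32)) if len(q)>5 else '')
E
```

```text
tip z [145.7 149.9 154.  168. ]
tip z [144.1 149.7 154.2 167.9]
plane [-2.10786335e-01 -1.98554275e-02  1.57641997e+02]
-1.0
6.6167 [ 548.78630805 -190.96077602  149.98414983] 40.63943651919037 [ 0.03223632  0.41770629  0.29997992  1.86850874 -0.15696918  0.87822488
  1.98152645]
w3 3486 (array([ 549.20508994, -190.99358929]), array([ 548.07487247, -190.90356408,   20.15026641])) 156.2083821862504
7 15067 [ 539.1 -192.1   11.4] ((550.0211791992188, -191.15374755859375), (110.18303680419922, 109.84092712402344), 75.28277587890625)
30 259 [ 543.9 -191.1   40. ] ((546.3944702148438, -190.847900390625), (17.951141357421875, 11.325043678283691), 89.4266586303711)
50 264 [ 545.4 -191.3   59.9] ((547.170654296875, -191.35330200195312), (9.776130676269531, 14.585322380065918), 0.8587605953216553)
70 167 [ 546.9 -191.3   76.3] ((547.7109985351562, -191.4565887451172), (6.773192882537842, 10.972804069519043), 3.684134006500244)
```

View pics/w3.png

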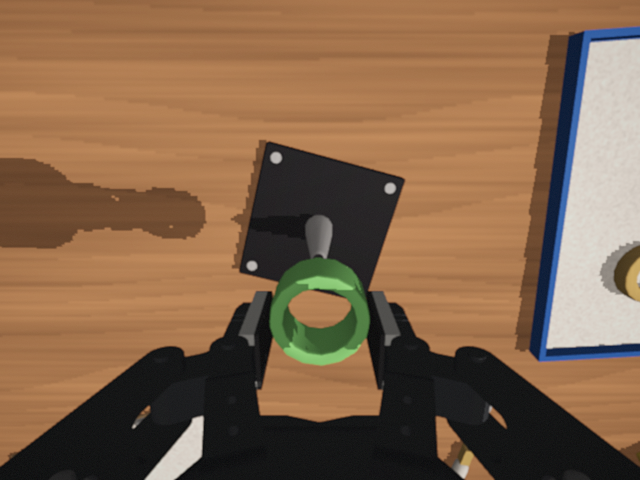

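Post tip at (319,228). Plate and post agree on about (549.3,-191.2). Lowering now.

```bash
cat >> m.py <<'E'
POST=np.array([549.3,-191.2])
def S(s):
    o=bot.get_obs();print(s,round(o['t'],2),o['position'].round(1),'op',round(o['opening'],1),'g',round(o['grasp_force'],1),'F',np.round(o['ft_force'],1));return o
def place(z,R,off=(0,0),up=150):
    x,y=POST-off
    bot.servo_line([x,y,z+14],R,120);S('near')
    bot.servo_line([x,y,z],R,50);bot.pause(.15);S('low')
    let_go();S('open');bot.servo_line([x,y,up],R,200);S('up')
E
python3 - <<'E'
from m import *
place(26.3,RS[0],(.3,0))
P=[586.8,81.5,130];R=down(P);print(R[0,0]);bot.goto(P,R);bot.pause(.2);S('hover')
wrist('w4',19,25,19,P)
E
```

```text
near 7.73 [ 549.6 -191.5   41. ] op 40.4 g 40.4 F [-0.4 -0.8 -0.7]
low 8.32 [ 548.8 -191.1   26.1] op 40.7 g 40.4 F [-0.3  0.3  0.6]
open 8.82 [ 549.  -191.2   26.3] op 85.5 g 0.0 F [-1.1 -1.4 -0. ]
up 9.59 [ 548.2 -190.8  149.1] op 85.3 g 0.0 F [-0.7 -0.1  1. ]
-1.0
hover 10.86 [587.   79.4 130.2] op 85.2 g 0.0 F [-0.2 -0.   0.8]
w4 2228 (array([587.02901236,  81.45168957]), array([586.69248056,  81.50608504,  24.13024986])) 20.182830938387326
```

View pics/w4.png

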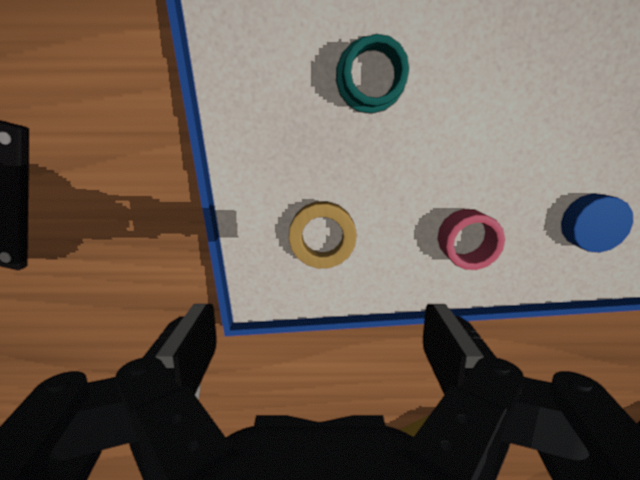

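Brass washer at (322,235), flat and clear all round. I'll grasp it low.

```bash
python3 - <<'E'
from m import *
R=RS[0]
bot.servo_line([587,81.5,40],R,150);bot.servo_line([587,81.5,10.5],R,50);bot.pause(.15);S('down')
grab(80);S('grab')
bot.servo_line([587,81.5,60],R,100);S('lift');bot.servo_line([587,81.5,150],R,150);S('lift')
wrist('w5',158,25,19,(587,81))
P=[*POST,150];bot.goto(P,R);bot.pause(.2);S('post')
wrist('w6',158,25,19,POST)
a=np.load('w6.npz');X=a['X'];H=cv2.cvtColor(a['im'],cv2.COLOR_RGB2HSV).astype(int)
t=(abs(H[...,0]-53)<10)&(H[...,1]>110)&(X[...,2]>25)&(X[...,2]<40)&(np.hypot(X[...,0]-549,X[...,1]+191)<45);print('spacer',t.sum(),np.median(X[t],0))
E
```

```text
down 12.55 [587.3  81.5  10.8] op 85.6 g 0.0 F [-0.1  0.2  0.1]
grab 12.99 [587.4  81.5  11.5] op 46.8 g 81.7 F [-1.7 -1.4  5.6]
lift 13.63 [586.6  81.5  59.7] op 46.6 g 82.1 F [-0.4  0.5 -2. ]
lift 14.38 [586.1  81.4 149. ] op 46.7 g 82.2 F [-0.2  0.8 -1.7]
w5 7193 (array([586.36631957,  81.9459917 ]), array([585.95614228,  82.17292866,  26.92597729])) 157.578712470357
post 15.7 [ 550.  -189.2  149.9] op 46.5 g 82.2 F [-0.6 -0.  -1.7]
w6 7498 (array([ 550.18236025, -188.33896111]), array([ 549.66779711, -186.96575972,   28.25348639])) 158.46953647131994
spacer 470 [ 546.92469139 -201.85068516   32.19302424]
```

View pics/w6.png

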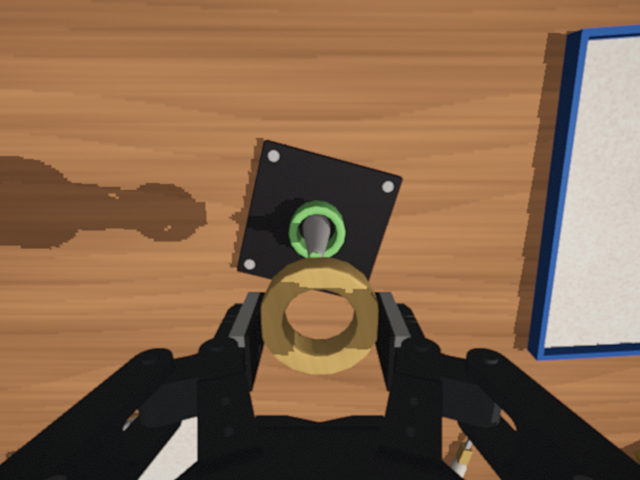

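Spacer seated flat at (317,230) with its top at 32 mm. The washer is held at (320,315), so I'll place it.

```bash
python3 - <<'E'
from m import *
place(39,RS[0],(0,0),up=160)
P=[478.5,115,150];R=down(P);print(R[0,0]);bot.goto(P,R);bot.pause(.2);S('hover')
r=wrist('w7',31,20,87,P)
E
```

```text
near 16.71 [ 549.9 -191.5   53.7] op 46.8 g 82.1 F [ 0.3 -0.4 -0.8]
low 17.29 [ 549.2 -191.1   38.9] op 46.7 g 82.2 F [-0.  -0.3 -2. ]
open 17.76 [ 549.4 -191.2   39.1] op 85.5 g 0.0 F [-0.3 -0.7  0.3]
up 18.52 [ 548.6 -190.8  159.1] op 85.7 g 0.0 F [ 0.3 -0.5 -0.3]
-1.0
hover 19.92 [479.1 113.7 150. ] op 85.5 g 0.0 F [-0.8 -0.5  0. ]
w7 914 (array([478.93774411, 114.25645213]), array([478.29100641, 114.20333322,  19.14736815])) 32.007084546320556
```

```bash
python3 - <<'E'
from m import *
R=RS[0]
bot.servo_line([478.6,114.5,45],R,150);bot.servo_line([478.6,114.5,20],R,60);bot.pause(.15);S('down')
grab(40);S('grab')
bot.servo_line([478.6,114.5,150],R,150);S('lift')
bot.goto([*POST,170],R);bot.pause(.2);S('post')
wrist('w8',176,20,87,POST)
a=np.load('w8.npz');X=a['X'];H=cv2.cvtColor(a['im'],cv2.COLOR_RGB2HSV).astype(int)
t=(abs(H[...,0]-19)<6)&(H[...,1]>150)&(X[...,2]>38)&(X[...,2]<52)&(np.hypot(X[...,0]-549,X[...,1]+191)<45);q=X[t]
A=np.c_[q[:,:2]-q[:,:2].mean(0),np.ones(len(q))];print('washer',t.sum(),np.median(q,0),np.linalg.lstsq(A,q[:,2],rcond=None)[0])
E
```

```text
down 21.53 [478.8 114.5  20.2] op 85.3 g 0.0 F [-0.7  1.2 -0.1]
grab 22.04 [478.7 114.6  20.5] op 39.2 g 39.8 F [-1.5 -1.1  5.2]
lift 23.06 [477.9 114.3 149.2] op 38.9 g 40.2 F [-0.1  0.1 -0.3]
post 24.46 [ 549.6 -189.4  169.9] op 38.9 g 40.2 F [ 0.3 -1.6 -0.2]
w8 2516 (array([ 549.75271675, -189.48021001]), array([ 549.7625259 , -189.56352448,   19.95521765])) 177.5585263438199
washer 1 [ 563.02172146 -183.76948545   40.53207645] [ 0.          0.         40.53207645]
```

View pics/w8.png

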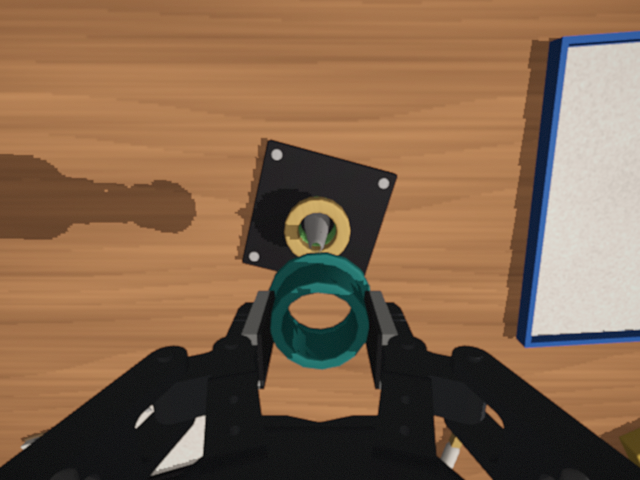

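Washer on the post at (318,231), apparently flat, with the bushing held upright at (320,310). I'll place the bushing once washer flatness checks out.

```bash
python3 - <<'E'
from m import *
a=np.load('w8.npz');X=a['X'];H=cv2.cvtColor(a['im'],cv2.COLOR_RGB2HSV).astype(int)
v,u=np.mgrid[0:480,0:640];rr=np.hypot(u-318,v-230)
t=(rr>19)&(rr<30)&(v<252)&(abs(H[...,0]-22)<8);q=X[t]
A=np.c_[q[:,:2]-q[:,:2].mean(0),np.ones(len(q))];c=np.linalg.lstsq(A,q[:,2],rcond=None)[0];print('washer',t.sum(),c)
assert abs(c[2]-46)<4
place(62,RS[0],(.1,0),up=190)
bot.goto([480,-60,250],RS[0]);S('away')
im,d=camera('scene');s,_=camera('side')
cv2.imwrite('pics/end.png',np.hstack([cv2.resize(im[170:290,140:260],(400,400),interpolation=2),cv2.resize(s[235:315,385:465],(400,400),interpolation=2)])[:,:,::-1])
X=cloud(d,camera_params('scene'));H=cv2.cvtColor(im,cv2.COLOR_RGB2HSV).astype(int)
for n,h in(('teal',87),('brass',19),('green',53)):
    t=(abs(H[...,0]-h)<9)&(H[...,1]>110)&(np.hypot(X[...,0]-549,X[...,1]+191)<32)&(X[...,2]>13);print(n,t.sum(),np.percentile(X[t][:,2],[2,50,98]).round(1) if t.sum() else '')
E
```

```text
washer 1427 [-5.25677504e-01  8.59883570e-03  4.84816831e+01]
near 25.44 [ 549.8 -191.5   76.6] op 38.7 g 40.2 F [ 0.7  0.3 -0.1]
low 26.02 [ 549.1 -191.1   61.8] op 38.8 g 40.2 F [-0.1 -0.6 -1.7]
open 26.55 [ 549.2 -191.2   62. ] op 85.2 g 0.0 F [-0.8 -0.6  0.7]
up 27.34 [ 548.4 -190.8  189. ] op 85.4 g 0.0 F [-0.9  0.4  0.1]
away 28.02 [480.  -60.7 249.3] op 85.4 g 0.0 F [-0.3 -0.8  0.6]
teal 504 [49.1 63.2 74.8]
brass 192 [30.7 42.  49.7]
green 142 [13.3 20.4 27.9]
```

View pics/end.png

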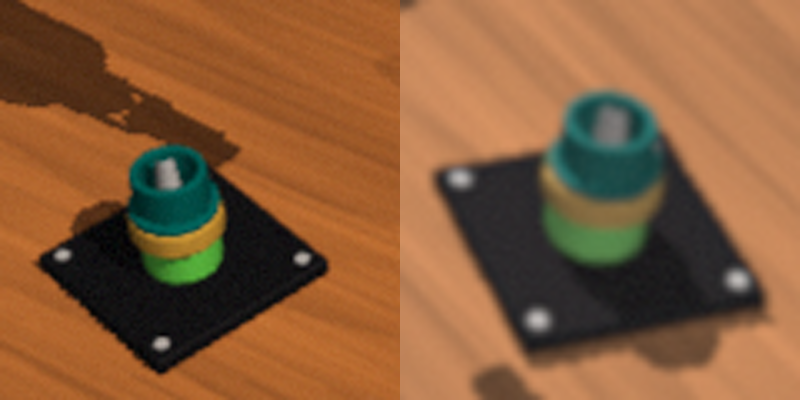

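The stack is in order, with teal at (172,185), brass at (178,230) and green at (182,262). The last height numbers (74.8, 49.7, 27.9) don't settle flatness, so I'll measure that from the wrist camera.

```bash
python3 - <<'E'
from m import *
bot.goto([*POST,200],RS[0]);bot.pause(.3);S('h')
p=camera_params('wrist');im,d=camera('wrist');X=cloud(d,p);np.savez('w9.npz',im=im,d=d,X=X)
print('eye',p['eye'].round())
cv2.imwrite('pics/w9.png',cv2.resize(im[160:310,220:420],(800,600),interpolation=2)[:,:,::-1])
H=cv2.cvtColor(im,cv2.COLOR_RGB2HSV).astype(int);rng=np.random.default_rng(0)
for n,h,z in(('teal top',87,72),('brass top',20,46)):
    t=(abs(H[...,0]-h)<9)&(H[...,1]>110)&(abs(X[...,2]-z)<10)&(np.hypot(X[...,0]-549,X[...,1]+191)<32);q=X[t]
    best=0
    for _ in range(500):
        s=q[rng.choice(len(q),3)];nn=np.cross(s[1]-s[0],s[2]-s[0]);L=np.linalg.norm(nn)
        if L<100: continue
        nn/=L*np.sign(nn[2]+1e-9)
        if nn[2]<.8: continue
        i=abs((q-s[0])@nn)<1
        if i.sum()>best: best=i.sum();B=(nn,q[i])
    print(n,len(q),best,B[0].round(3),B[1].mean(0).round(1),np.ptp(B[1],axis=0).round(1))
E
```

```text
h 29.1 [ 549.5 -190.2  200.6] op 85.6 g 0.0 F [-0.2 -0.1 -0.2]
eye [ 474. -190.  336.]
teal top 1119 699 [-0.009 -0.003  1.   ] [ 549.3 -190.4   73.2] [39.2 38.5  2.2]
brass top 306 118 [ 0.024 -0.016  1.   ] [ 537.6 -189.2   46.2] [40.3 47.6  2.8]
```

View pics/w9.png

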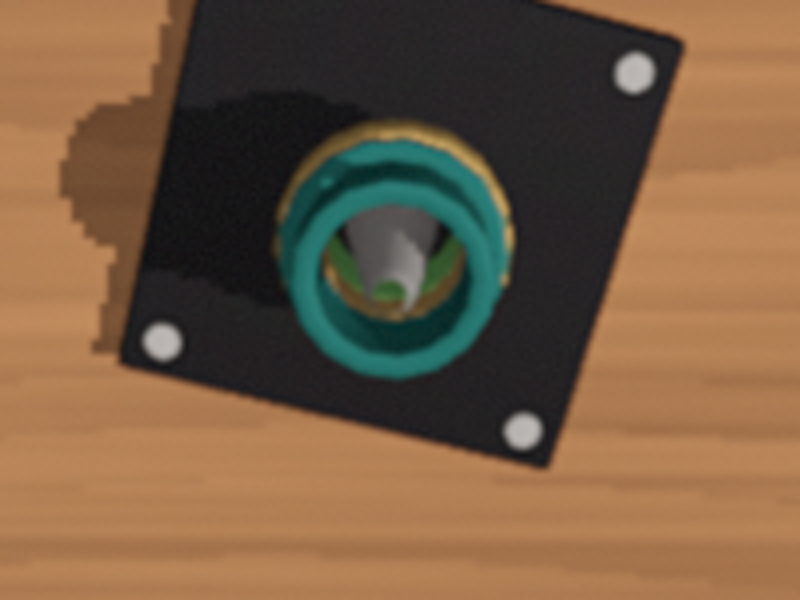

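The bushing's top at (395,280) is level, with a normal within 0.6° of vertical. It sits at z 73 against an expected 72, and the brass top is at 46, so the stack is flat and concentric. Handing in.

```bash
python3 -c "
from workcell import bot
print(bot.job_done())"
```

```text
the job is handed in; nothing more can be done
None
```

The spacer, washer and bushing (flange down) are threaded on the post in that order, lying flat and released with the gripper clear, and I handed the job in at about 29 s of the 64 s allowed.

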